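# Sort the bench after the session

## Robot

A 6-joint arm with a two-finger parallel gripper is mounted at the origin on a cart in front of the work surface, level with it; the furniture and walls round the work are solid. World frame = base frame: x ahead of the robot, y to its left, z up, the work surface at z = 0. Lengths are in m, angles in degrees, forces in N, time in s.
With the tool pointing down it reaches from about 0.375 to 0.9 m from the base axis. Payload 3.1 kg.
Tool frame: the origin (TCP) lies on the centre line of the jaws, within the pads' length; the fingertips stand 17 mm ahead of it and the grasp point (between the pads) lies 2 mm behind it; z points along the fingers, y is the line along which they close (so a half turn about z gives the same grasp; the last joint's range is limited). The gripper opens to 87 mm and grips with 3 to 60 N. Pads are 19 mm wide; open, the fingers measure 117 mm over their backs; the gripper's body (75 mm by 190 mm) begins 51 mm behind the grasp point.
Start: joints at [-79.612, 30.224, 82.088, -0, 67.689, -10.227], TCP at [0.22, -0.585, 0.24] pointing down, gripper open.
Joint ranges: [-176.69, 176.69], [-43.24, 126.21], [12.49, 139.97], [-82, 262], [0, 151.66], [-163.58, 163.58]. Speed limits (degrees/s): [159.86, 159.86, 180, 180, 180, 180].

## Interface

Orientations are given as a 3x3 rotation matrix whose columns are the frame's x, y, z axes.
In Python, from rig import bot, imaging, finder gives the robot as it stands. The module is installed in compiled form; this text tells all that it offers.
- The arm moves only by the tool play_rows, never from a script. Its argument "motion" is a list that holds one entry, the list of rows, each a list of 6 numbers: the shift along the tool's x, y, z in m, then the turn, a rotation vector about the tool's x, y, z in degrees. In form: [[[dx, dy, dz, wx, wy, wz], ...]]. A call has 1 to 8 rows; each row is the pose to reach, as a shift and turn from the pose commanded when the call began, along the tool's axes at that moment; what a row does not reach only later rows make up. A row lasts 1/12 s, in which the tool goes at most 41.7 mm and 7.16 degrees, less where a joint would pass 70% of its speed; a pose out of reach is approached as far as the arm can. A call with a gripper value outside its range is refused whole. "fingers" is the finger opening in m, from 0 to 0.087, set as the call begins (left out, the last holds). The fingers move at their own pace and stop on an object; the grip force is fixed at half the most. Time passes only in rows, so rows that repeat a pose let the fingers close. It gives the time, the measured TCP pose, the force, the opening and the grip force at its end, in the units of the state.
- bot.read_state(): the state, without advancing time (a new reading comes with each control period).
- imaging.capture(name): name is "scene" or "top"; returns a dict with "frame" (480x640x3 uint8, red, green, blue), "camera_matrix" (3x3 intrinsics, pixels), "k1" (the pictures are not rectified: a ray, as slopes to the right and down, at radius r is drawn at 1 + k1 r^2 times it, then the intrinsics apply), "R" (3x3) and "t" (3): a world point X has camera coordinates R X + t. Camera axes: x right, y down, z forward; pixel columns grow to the right and rows downward; lengths in m; the calibration is good to about 2 mm. A picture is of the moment at which its call begins. There is no depth.
- bot.hand_in(): hands the job in; it is judged then, once.
Trained networks look in the newest picture that a camera, given by its name, has taken for a name from the list of things; names that differ only in an ending like _2 or _b are one class to them, and where a whole thing is asked for, a point or a joint stands for the part that bears it (a point fixed in the world has none). Each returns a list of dicts, best first, with "confidence" (0 to 1); they miss things now and then, are a little off and sometimes report something else, mostly with a low value. They report only what shows in the picture. A call takes as long as a camera call. They do not tell look-alikes from the thing itself.
- finder.recognise(camera, name): "at" ([x, y, z] in m, in world coordinates, good to about 4 mm: the middle of the surface that is visible of it).
- finder.outline_of(camera, name): "pixels" (480x640 bool, what is visible of it).
The state is a dict: "time_s": time; "joint_positions": joint angles; "qvel": joint speeds; "tau": joint torques, N m; "position": TCP position; "tcp_rot": TCP orientation; "force": force on the tool from outside, world axes, zero at the start; "moment": the same for the moment, N m; "opening": opening from 0.0 (shut) to 1.0 (fully open); "grasp_force": force on a finger pad.
Only numpy, scipy, OpenCV 4.12 (cv2) and the standard library are available. Lean on these libraries where they do the work, as an engineer would, in place of code of your own. Each camera call takes 0.05 s, during which the arm holds its last target. There are 200 camera calls.

## Task

Sort what was left on the bench: the two yellow-lidded specimen cups near the trays go into the yellow tray, the brown bottle and the white bottle with the blue cap into the blue tray, and the rubber stamp into either bay of the grey tray, never more than one thing to a bay. Stand each one upright on the bay's floor, keep the cups and bottles upright all the while, and leave the white-lidded cup where it stands.

Things in the scene. Friction and masses are not known exactly. Their poses are not given: they have to be found in the camera images.
- yellow_cup_a: closed round specimen cup, yellow lid, 50 mm high; body 53 mm diameter, lid 59 mm diameter, the lid band lying 40 to 50 mm above the base (grip it there), small tab towards its -x. Upright, any yaw. Origin: on its underside; the round cup's own axis stands 3 mm from the origin along the cup's +x; z up. About 30 g
- yellow_cup_b: closed round specimen cup, yellow lid, 50 mm high; body 53 mm diameter, lid 59 mm diameter, the lid band lying 40 to 50 mm above the base (grip it there), small tab towards its -x. Upright, any yaw. Origin: on its underside; the round cup's own axis stands 3 mm from the origin along the cup's +x; z up. About 30 g. Like cup a
- brown_bottle: brown reagent bottle with a black cap, 44 mm diameter up to 80 mm (grip there), narrower cap above, 105 mm high in all. Stands upright. Origin: centre of its underside, z up. About 110 g
- white_bottle: white reagent bottle with a blue cap and a blue band, 38 mm diameter up to 62 mm (grip there), narrower cap above, 82 mm high in all. Stands upright. Origin: centre of its underside, z up. About 70 g
- stamp: rubber stamp: block 26 mm (x) by 50 mm (y), 17 mm high, with an upright round turned wooden handle up to 24 mm thick, 67 mm high in all, on its middle (grip the handle). Upright, any yaw. Origin: centre of its underside, z up. About 35 g. Note: tall fixed equipment stands behind the work from x = 0.6 m on; carry things across near the front edge
- white_cup: closed round specimen cup, white lid, 50 mm high; body 53 mm diameter, lid 59 mm diameter, the lid band lying 40 to 50 mm above the base (grip it there), small tab towards its -x. Upright, any yaw. Origin: on its underside; the round cup's own axis stands 3 mm from the origin along the cup's +x; z up. About 30 g. Not to be sorted: it stays where it stands
- yellow_tray: yellow plastic sorting tray for specimens, fixed to the worktop, 92 mm (x) by 180 mm (y), open on top. Two square bays of 84 x 84 mm side by side along its y axis, centred at x = 0, y = +44 mm and y = -44 mm. Floor 4 mm thick, walls and the divider between the bays 4 mm thick, tops 18 mm above the worktop. Origin: centre of its underside
- blue_tray: blue plastic sorting tray for reagents, fixed to the worktop, 92 mm (x) by 180 mm (y), open on top. Two square bays of 84 x 84 mm side by side along its y axis, centred at x = 0, y = +44 mm and y = -44 mm. Floor 4 mm thick, walls and the divider between the bays 4 mm thick, tops 18 mm above the worktop. Origin: centre of its underside
- grey_tray: grey plastic sorting tray for stationery, fixed to the worktop, 92 mm (x) by 180 mm (y), open on top. Two square bays of 84 x 84 mm side by side along its y axis, centred at x = 0, y = +44 mm and y = -44 mm. Floor 4 mm thick, walls and the divider between the bays 4 mm thick, tops 18 mm above the worktop. Origin: centre of its underside
There are look-alikes about, which are no part of the job. What is shaped like the yellow_cup_a but green is not meant.

How it is judged:
By the outcome, as a careful person would: the job done as asked, in the order asked, and still so for the second after the job is handed in, with the robot touching nothing.
It also fails if it takes over 136 s, if anything falls off the work surface, if the arm or the gripper's body presses on something with over 40 N, if the wrist force passes 120 N, or if a joint passes its speed limit or range.

## Working session

There is one attempt and no reset: what is moved stays moved. The work goes in short steps, Python scripts to look and compute and a tool call to move; the robot and the scene stay as the last step left them, time stands still between calls to the robot, and variables do not carry over. Pictures are saved under pics/ and viewed, at most 14 in all, crops included, and the job is handed in when it is done.

Besides the shell and the picture viewer there is one more tool, called after "Emit:" in YAML: its name, and indented under it one key for each argument. play_rows: Moves the arm, as the interface text tells. Its arguments: {"type":"object","properties":{"motion":{"type":"array"},"fingers":{"type":"number"}},"required":["motion"]}

```bash
mkdir -p pics; ls
python3 - <<'E'
from rig import bot, imaging, finder
import cv2,numpy as np
for n in("scene","top"):
    c=imaging.capture(n); cv2.imwrite(f"pics/{n}0.png",c["frame"][:,:,::-1])
    print(n,np.round(c["camera_matrix"],1).tolist(),c["k1"],np.round(c["R"],3).tolist(),np.round(c["t"],3).tolist(), "pos",np.round(-c["R"].T@c["t"],3))
    for o in["yellow_cup_a","brown_bottle","white_bottle","stamp","white_cup","yellow_tray","blue_tray","grey_tray"]:
        print(o,[(np.round(r["at"],3).tolist(),round(r["confidence"],2)) for r in finder.recognise(n,o)])
s=bot.read_state();print(s["position"],np.round(s["tcp_rot"],3).tolist(),s["time_s"],s["force"])
E
```

```text
pics
scene [[613.0, 0.0, 315.1], [0.0, 613.0, 246.7], [0.0, 0.0, 1.0]] -0.17570288431121175 [[-0.826, -0.563, -0.024], [-0.211, 0.348, -0.913], [0.523, -0.749, -0.406]] [0.42, 0.174, 1.414] pos [-0.356  1.236  0.744]
yellow_cup_a [([0.555, 0.011, 0.041], 0.81), ([0.559, -0.225, 0.037], 0.66), ([0.445, -0.003, 0.006], 0.41)]
brown_bottle [([0.548, -0.127, 0.045], 0.86)]
white_bottle [([0.569, 0.258, 0.041], 0.6)]
stamp []
white_cup [([0.484, 0.402, 0.046], 0.72)]
yellow_tray [([0.446, -0.25, 0.01], 0.65)]
blue_tray [([0.445, -0.005, 0.004], 0.94)]
grey_tray [([0.46, 0.226, 0.005], 0.89), ([0.442, -0.25, 0.008], 0.24)]
top [[561.6, 0.0, 307.7], [0.0, 561.6, 238.8], [0.0, 0.0, 1.0]] -0.06336267794918927 [[0.017, -1.0, 0.003], [-0.997, -0.017, -0.072], [0.072, -0.002, -0.997]] [-0.037, 0.498, 1.381] pos [ 0.399 -0.025  1.413]
yellow_cup_a [([0.579, 0.135, 0.05], 0.91), ([0.567, 0.001, 0.047], 0.81), ([0.569, -0.237, 0.052], 0.76)]
brown_bottle [([0.55, -0.132, 0.064], 0.52)]
white_bottle [([0.577, 0.236, 0.05], 0.66), ([0.564, -0.239, 0.05], 0.37)]
stamp [([0.496, -0.428, 0.019], 0.54)]
white_cup [([0.494, 0.393, 0.047], 0.84)]
yellow_tray [([0.445, -0.25, 0.004], 0.85)]
blue_tray [([0.445, -0.008, 0.004], 0.68)]
grey_tray [([0.454, 0.221, 0.003], 0.68)]
[ 0.22006458 -0.5849508   0.23958045] [[0.936, 0.352, -0.0], [0.352, -0.936, -0.0], [-0.0, 0.0, -1.0]] 0.9 [ 0.39941191  0.72272108 -0.15197591]
```

View pics/scene0.png

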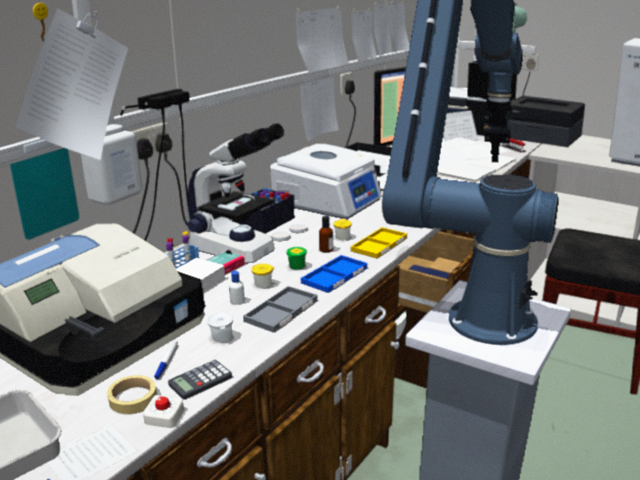

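View pics/top0.png

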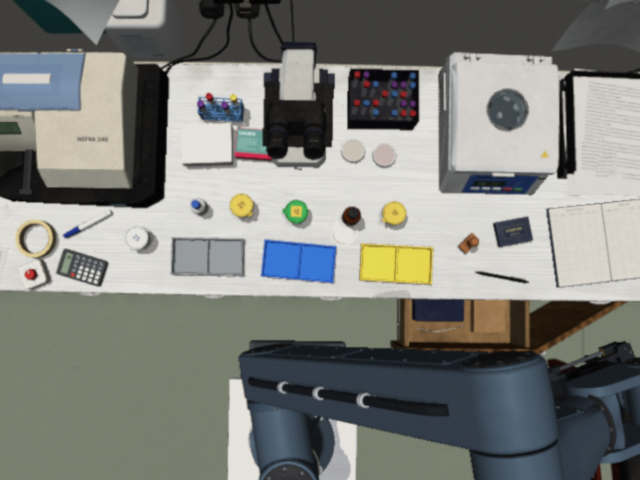

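Scene view: yellow cups at about (263,275) and (343,230), green cup at (297,258), brown bottle (326,235), white bottle (237,290), white cup (221,328); the stamp is hidden by the arm.
Top view: yellow cups (242,206) and (394,213), green look-alike (297,212), brown bottle (351,216), white bottle (198,206), white cup (138,238), stamp-like item (469,243). Next I fit the known shapes to both views.

```bash
cat > h.py <<'E'
from rig import bot, imaging, finder
import cv2,numpy as np
from scipy.optimize import minimize
def proj(c,P):
    q=np.atleast_2d(P)@c["R"].T+c["t"]; s=q[:,:2]/q[:,2:]
    s=s*(1+c["k1"]*(s**2).sum(1,keepdims=True)); K=c["camera_matrix"]
    return s*[K[0,0],K[1,1]]+[K[0,2],K[1,2]]
A=np.linspace(0,2*np.pi,40)
def ring(x,y,z,r): return np.c_[x+r*np.cos(A),y+r*np.sin(A),0*A+z]
CUP=[(0,.0265,.05),(.04,.0295,.05)]
BR=[(0,.022,.08),(.08,.012,.105)]
WH=[(0,.019,.062),(.062,.012,.082)]
def hulls(c,p,shape):
    return [cv2.convexHull(proj(c,np.r_[ring(p[0],p[1],p[2]+a,r),ring(p[0],p[1],p[2]+b,r)]).astype(np.float32)) for a,r,b in shape]
def mask(c,p,shape,S=4):
    m=np.zeros((480*S,640*S),np.uint8)
    for h in hulls(c,p,shape): cv2.fillPoly(m,[np.round((h+.5)*S-.5).astype(np.int32)],1)
    return cv2.resize(m*255,(640,480),interpolation=cv2.INTER_AREA)/255.
def rays(c,uv):
    K=c["camera_matrix"]; s=cv2.undistortPoints(np.float64(uv).reshape(-1,1,2),K,np.array([c["k1"],0,0,0.])).reshape(-1,2)
    d=np.c_[s,np.ones(len(s))]@c["R"]; return -c["R"].T@c["t"],d
def onplane(c,uv,z):
    o,d=rays(c,uv); return o+d*((z-o[2])/d[:,2])[:,None]
def tri(obs):
    M=np.zeros((3,3));b=np.zeros(3)
    for c,uv in obs:
        o,d=rays(c,uv); d=d[0]/np.linalg.norm(d[0]); Q=np.eye(3)-np.outer(d,d); M+=Q;b+=Q@o
    return np.linalg.solve(M,b)
E
cat > m.py <<'E'
from h import *
C={n:imaging.capture(n) for n in("scene","top")}
def masks(n,name,xy):
    best=None
    for r in finder.outline_of(n,name):
        m=r["pixels"]; u=np.argwhere(m).mean(0)[::-1]
        d=np.linalg.norm(onplane(C[n],[u],.03)[0,:2]-xy)
        if d<.045 and (best is None or d<best[0]): best=(d,m,u)
    return best
for nm,name,shape,xy in[("cup_a","yellow_cup_a",CUP,(.575,.13)),("cup_b","yellow_cup_b",CUP,(.569,-.237)),("brown","brown_bottle",BR,(.55,-.132)),("white","white_bottle",WH,(.575,.236)),("wcup","white_cup",CUP,(.494,.393))]:
    M={n:masks(n,name,xy) for n in C}
    if any(v is None for v in M.values()): print(nm,"missing",[n for n in M if M[n] is None])
    M={n:v for n,v in M.items() if v}
    def cost(p):
        t=0
        for n,v in M.items():
            a=mask(C[n],p,shape); t+=1-np.minimum(a,v[1]).sum()/np.maximum(a,v[1]).sum()
        return t/len(M)
    x0=np.r_[xy,0]
    r=minimize(cost,x0,method="Nelder-Mead",options=dict(initial_simplex=x0+np.array([[0,0,0],[.01,0,0],[0,.01,0],[0,0,.01]]),maxiter=70))
    print(nm,np.round(r.x,4),round(r.fun,3),{n:(np.round(v[2]).tolist(),int(v[1].sum())) for n,v in M.items()})
for name in("yellow_tray","blue_tray","grey_tray"):
    O={}
    for n in C:
        l=finder.outline_of(n,name)
        if l:
            b,_=max(((r["pixels"],r["confidence"]) for r in l),key=lambda q:q[1])
            u=np.argwhere(b)[:,::-1].astype(np.float32); q=onplane(C[n],u,.018)[:,:2].astype(np.float32)
            R=cv2.minAreaRect(q*1000); O[n]=R; print(name,n,np.round(u.mean(0)),R,len(u))
g=lambda x,y,w:cv2.resize(C["top"]["frame"][y-w:y+w,x-w:x+w,::-1],(260,260),interpolation=cv2.INTER_CUBIC)
cv2.imwrite("pics/crop1.png",np.vstack([np.hstack([g(242,206,20),g(297,212,20),g(394,213,20)]),np.hstack([g(351,216,20),g(198,206,20),g(469,243,20)])]))
E
python3 m.py
```

```text
cup_a [0.5798 0.1372 0.0008] 0.094 {'scene': ([263.0, 274.0], 468), 'top': ([241.0, 204.0], 474)}
cup_b [ 0.5661 -0.2387  0.0021] 0.159 {'scene': ([343.0, 229.0], 283), 'top': ([393.0, 213.0], 475)}
brown [ 5.561e-01 -1.328e-01  4.000e-04] 0.146 {'scene': ([326.0, 236.0], 448), 'top': ([351.0, 216.0], 315)}
white [0.576  0.2452 0.0009] 0.224 {'scene': ([236.0, 288.0], 404), 'top': ([199.0, 206.0], 201)}
wcup [0.4942 0.3955 0.0026] 0.128 {'scene': ([220.0, 326.0], 638), 'top': ([136.0, 238.0], 510)}
yellow_tray scene [378. 242.] ((438.14825439453125, -233.38433837890625), (211.70291137695312, 113.56585693359375), 87.27633666992188) 1038
yellow_tray top [396. 263.] ((442.0127868652344, -248.89865112304688), (182.1240692138672, 96.91091918945312), 88.49629974365234) 2703
blue_tray scene [333. 273.] ((439.78277587890625, 6.543617248535156), (213.5901641845703, 115.69779205322266), 85.38563537597656) 1428
blue_tray top [298. 260.] ((444.48797607421875, -5.149238586425781), (179.43177795410156, 93.41755676269531), 85.38423919677734) 2688
grey_tray scene [280. 309.] ((446.4307556152344, 234.40457153320312), (111.44975280761719, 205.28860473632812), 0.7988508343696594) 1912
```

View pics/crop1.png

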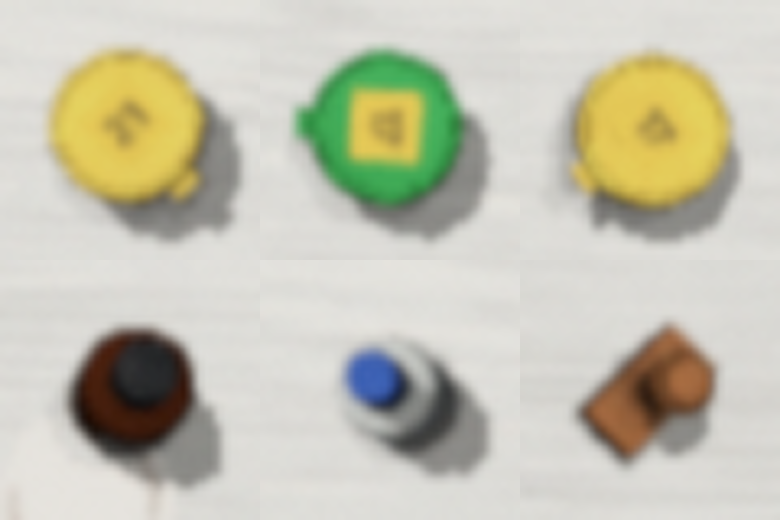

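Crops confirm: yellow cups (242,206) and (394,213) have yellow lids with tabs; the one at (297,212) is green, so it is the look-alike. Brown bottle (351,216), white bottle with blue cap (198,206) and stamp (469,243, block with turned handle) all fit. Cup a's tab points to (-x,-y), cup b's to (+y,-x).

```bash
cat > m2.py <<'E'
from h import *
C={n:imaging.capture(n) for n in("scene","top")}
T=C["top"]
for n,uv,z in[("a",(241.5,205.5),.05),("b",(394.2,213),.05),("brown cap",(352.8,213),.105),("white cap",(195.6,204),.082),("stamp",(474,241.6),.067)]:
    print(n,np.round(onplane(T,[uv],z)[0],4))
def box(p):
    c,s=np.cos(p[3]),np.sin(p[3]); q=np.array([(sx*.046,sy*.09) for sx,sy in((1,1),(1,-1),(-1,-1),(-1,1))])@np.array([[c,s],[-s,c]])+p[:2]
    return np.r_[np.c_[q,[p[2]]*4],np.c_[q,[p[2]+.018]*4]]
def bm(c,p):
    m=np.zeros((1920,2560),np.uint8); h=cv2.convexHull(proj(c,box(p)).astype(np.float32))
    cv2.fillPoly(m,[np.round((h+.5)*4-.5).astype(np.int32)],255); return cv2.resize(m,(640,480),interpolation=cv2.INTER_AREA)/255.
hsv={n:cv2.cvtColor(C[n]["frame"],cv2.COLOR_RGB2HSV).astype(int) for n in C}
for nm,xy,f in[("yellow",(.443,-.249),lambda h:(abs(h[...,0]-26)<8)&(h[...,1]>140)),("blue",(.444,-.005),lambda h:(abs(h[...,0]-110)<12)&(h[...,1]>140)),("grey",(.45,.224),lambda h:(h[...,1]<50)&(h[...,2]<155))]:
    x0=np.r_[xy,0,0]; M={}
    for n in C:
        near=bm(C[n],x0)>0; near=cv2.dilate(near.astype(np.uint8),np.ones((13,13)))>0
        m=(f(hsv[n])&near).astype(np.uint8); m=cv2.morphologyEx(m,cv2.MORPH_CLOSE,np.ones((5,5))); M[n]=m.astype(float)
    cost=lambda p:sum(1-np.minimum(a,M[n]).sum()/np.maximum(a,M[n]).sum() for n in C for a in[bm(C[n],p)])/2
    r=minimize(cost,x0,method="Nelder-Mead",options=dict(initial_simplex=x0+np.vstack([np.zeros(4),np.diag([.01,.01,.01,.1])]),maxiter=120))
    p=r.x; print(nm,np.round(p,4),round(r.fun,3),"bays",[np.round(p[:2]+s*.044*np.array([-np.sin(p[3]),np.cos(p[3])]),4).tolist() for s in(1,-1)])
E
python3 m2.py
```

```text
a [0.5756 0.1348 0.05  ]
b [ 0.5636 -0.2391  0.05  ]
brown cap [ 0.5552 -0.1331  0.105 ]
white cap [0.5733 0.2411 0.082 ]
stamp [ 0.4955 -0.4307  0.067 ]
yellow [ 0.4415 -0.248   0.0035 -0.0247] 0.118 bays [[0.4426, -0.204], [0.4404, -0.2919]]
blue [ 0.4446 -0.006   0.0015 -0.074 ] 0.114 bays [[0.4479, 0.0379], [0.4414, -0.0499]]
grey [0.4512 0.221  0.0012 0.0031] 0.53 bays [[0.4511, 0.265], [0.4514, 0.177]]
```

Emit:
play_rows:
  motion:
    - [[0, 0, 0, 0, 0, 7], [0, 0, 0, 0, 0, 14], [0, 0, 0, 0, 0, 20.6], [0, 0, 0, 0, 0, 20.6]]
  fingers: 0.087

```text
time_s: 2.23
position: [0.2201, -0.585, 0.2396]
tcp_rot: [[1.0, -0.002, 0.0], [-0.002, -1.0, -0.0], [0.0, 0.0, -1.0]]
force: [-0.1, 0.0, 0.4]
opening: 1.002
grasp_force: 0.0
```

Emit:
play_rows:
  motion:
    - [[0.14, -0.285, 0, 0, 0, 0], [0.14, -0.285, 0, 0, 0, 0], [0.14, -0.285, 0, 0, 0, 0], [0.14, -0.285, 0, 0, 0, 0], [0.14, -0.285, 0, 0, 0, 0], [0.14, -0.285, 0, 0, 0, 0], [0.14, -0.285, 0, 0, 0, 0], [0.14, -0.285, 0, 0, 0, 0]]

```text
time_s: 2.9
position: [0.3605, -0.2959, 0.2396]
tcp_rot: [[1.0, 0.005, -0.0], [0.005, -1.0, 0.002], [-0.0, -0.002, -1.0]]
force: [-0.3, 0.1, -0.1]
opening: 0.997
grasp_force: 0.0
```

Emit:
play_rows:
  motion:
    - [[0.14, -0.285, 0, 0, 0, 0], [0.14, -0.285, 0, 0, 0, 0], [0.14, -0.285, 0, 0, 0, 0], [0.14, -0.285, 0, 0, 0, 0], [0.14, -0.285, 0, 0, 0, 0], [0.14, -0.285, 0, 0, 0, 0], [0.14, -0.285, 0, 0, 0, 0], [0.14, -0.285, 0, 0, 0, 0]]

```text
time_s: 3.57
position: [0.5012, -0.0115, 0.2399]
tcp_rot: [[1.0, 0.006, 0.002], [0.006, -1.0, 0.001], [0.002, -0.001, -1.0]]
force: [0.4, -1.0, 0.6]
opening: 1.0
grasp_force: 0.0
```

Emit:
play_rows:
  motion:
    - [[0.077, -0.151, 0.0, 0, 0, 0], [0.077, -0.151, 0.0, 0, 0, 0], [0.077, -0.151, 0.0, 0, 0, 0], [0.077, -0.151, 0.0, 0, 0, 0], [0.077, -0.151, 0.0, 0, 0, 0], [0.077, -0.151, 0.0, 0, 0, 0]]

```text
time_s: 4.07
position: [0.5775, 0.1384, 0.2393]
tcp_rot: [[1.0, 0.007, 0.001], [0.007, -1.0, 0.0], [0.001, -0.0, -1.0]]
force: [-0.1, 0.2, 0.3]
opening: 0.996
grasp_force: 0.0
```

```bash
cat > m3.py <<'E'
from h import *
C={n:imaging.capture(n) for n in("scene","top")}
S,T=C["scene"],C["top"]
for n in C:
    for o in("stamp","grey_tray"): print(n,o,[(np.round(r["at"],3).tolist(),round(r["confidence"],2)) for r in finder.recognise(n,o)])
i=np.hstack([cv2.resize(T["frame"][228:286,160:256],(384,232)),cv2.resize(S["frame"][278:338,235:327],(368,240))[:232]])
j=proj(S,[[.4955,-.4307,.03]])[0].astype(int); print("stamp scene px",j)
k=cv2.resize(S["frame"][j[1]-20:j[1]+20,j[0]-32:j[0]+33],(376,232),interpolation=cv2.INTER_CUBIC)
l=cv2.resize(T["frame"][223:263,440:505],(376,232),interpolation=cv2.INTER_CUBIC)
cv2.imwrite("pics/crop2.png",np.vstack([i,np.hstack([l,k])])[:,:,::-1])
cv2.imwrite("pics/top2.png",T["frame"][:,:,::-1])
E
python3 m3.py
```

```text
scene stamp [([0.495, -0.429, 0.026], 0.66)]
scene grey_tray [([0.459, 0.224, 0.004], 0.96)]
top stamp [([0.568, 0.234, 0.046], 0.69), ([0.497, -0.431, 0.017], 0.5)]
top grey_tray [([0.432, 0.139, 0.004], 0.66)]
stamp scene px [392 213]
```

View pics/crop2.png

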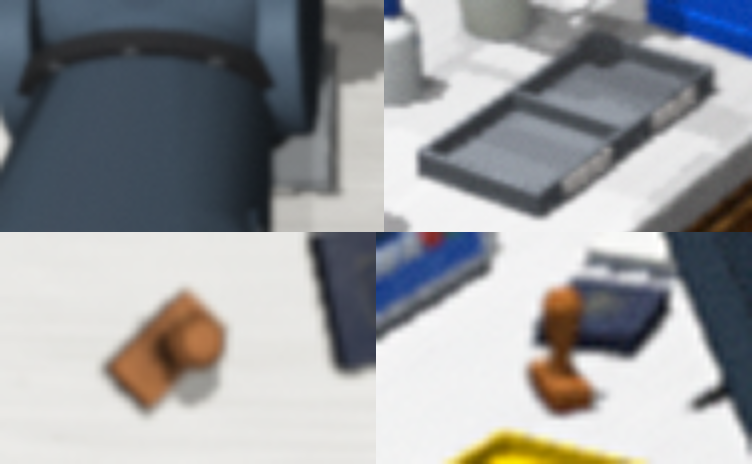

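Top-left: arm hides the grey tray in the top view; top-right: grey tray is clear in the scene view, corners ≈ (244,315), (275,325), (317,295), (289,287). Bottom: stamp upright, handle top at top-view ≈ (473,242) and scene ≈ (392,205).

Emit:
play_rows:
  motion:
    - [[0, 0, 0.04, 0, 0, 0], [0, 0.001, 0.08, 0, 0, 0], [0, 0.001, 0.12, 0, 0, 0], [0, 0.001, 0.16, 0, 0, 0], [0, 0.001, 0.18, 0, 0, 0], [0, 0.001, 0.196, 0, 0, 0], [0, 0.001, 0.196, 0, 0, 0]]

```text
time_s: 4.95
position: [0.5742, 0.1337, 0.0401]
tcp_rot: [[1.0, -0.001, -0.008], [-0.001, -1.0, -0.0], [-0.008, 0.0, -1.0]]
force: [-0.4, 0.4, -0.2]
opening: 0.999
grasp_force: 0.0
```

Emit:
play_rows:
  motion:
    - [[0, 0, 0, 0, 0, 0], [0, 0, 0, 0, 0, 0], [0, 0, 0, 0, 0, 0], [0, 0, 0, 0, 0, 0], [0, 0, 0, 0, 0, 0], [0, 0, 0, 0, 0, 0]]
  fingers: 0.04

```text
time_s: 5.45
position: [0.5776, 0.1352, 0.0447]
tcp_rot: [[1.0, 0.0, 0.002], [0.0, -1.0, -0.0], [0.002, 0.0, -1.0]]
force: [-1.4, -0.9, 3.6]
opening: 0.665
grasp_force: 30.0
```

Run:
```python
from h import *
C={n:imaging.capture(n) for n in("scene","top")}
S,T=C["scene"],C["top"]
print("stamp",tri([(T,[(473.5,242)]),(S,[(392.3,205.1)])]))
s=[(243.75,315.5),(275.25,325.5),(317.25,295),(289,286.75)]; t=[(173,238),(172,275),(244,277),(244,240)]
q=np.array([tri([(S,[a]),(T,[b])]) for a,b in zip(s,t)]); print("grey corners",np.round(q,3),q.mean(0))
print(np.round(onplane(S,s,.018),3).tolist(),onplane(S,s,.018).mean(0))
```

```text
stamp [ 0.49641137 -0.43107458  0.059041  ]
grey corners [[0.497 0.31  0.017]
 [0.405 0.308 0.019]
 [0.406 0.131 0.015]
 [0.496 0.132 0.014]] [0.45074193 0.22020748 0.0162931 ]
[[0.498, 0.312, 0.018], [0.407, 0.308, 0.018], [0.408, 0.137, 0.018], [0.494, 0.139, 0.018]] [0.45153698 0.22393235 0.018     ]
```

Emit:
play_rows:
  motion:
    - [[0, 0, -0.02, 0, 0, 0], [0, 0, -0.06, 0, 0, 0], [0, 0, -0.1, 0, 0, 0], [0, 0, -0.14, 0, 0, 0], [-0.011, 0.036, -0.16, 0, 0, 0], [-0.022, 0.071, -0.16, 0, 0, 0], [-0.034, 0.107, -0.16, 0, 0, 0], [-0.045, 0.143, -0.16, 0, 0, 0]]

```text
time_s: 6.22
position: [0.5311, -0.0087, 0.2044]
tcp_rot: [[1.0, 0.002, 0.001], [0.002, -1.0, -0.0], [0.001, 0.0, -1.0]]
force: [0.0, 0.1, -0.7]
opening: 0.664
grasp_force: 30.0
```

Emit:
play_rows:
  motion:
    - [[-0.012, 0.036, 0, 0, 0, 0], [-0.023, 0.071, 0, 0, 0, 0], [-0.035, 0.107, 0, 0, 0, 0], [-0.046, 0.143, 0, 0, 0, 0], [-0.058, 0.179, 0, 0, 0, 0], [-0.069, 0.214, 0, 0, 0, 0], [-0.08, 0.25, 0, 0, 0, 0], [-0.091, 0.27, 0, 0, 0, 0]]

```text
time_s: 6.88
position: [0.4407, -0.2819, 0.2038]
tcp_rot: [[1.0, -0.002, 0.002], [-0.002, -1.0, -0.003], [0.002, 0.003, -1.0]]
force: [0.2, -0.1, -0.0]
opening: 0.662
grasp_force: 30.0
```

Emit:
play_rows:
  motion:
    - [[0, 0.008, 0, 0, 0, 0], [0, 0.015, 0, 0, 0, 0], [0, 0.015, 0, 0, 0, 0], [0, 0.015, 0, 0, 0, 0]]

```text
time_s: 7.22
position: [0.4414, -0.2919, 0.2034]
tcp_rot: [[1.0, 0.001, -0.0], [0.001, -1.0, 0.001], [-0.0, -0.001, -1.0]]
force: [0.3, 0.5, -0.2]
opening: 0.664
grasp_force: 30.0
```

Emit:
play_rows:
  motion:
    - [[0, 0, 0.035, 0, 0, 0], [0, 0, 0.07, 0, 0, 0], [0, 0, 0.1, 0, 0, 0], [0, 0, 0.125, 0, 0, 0], [0, 0, 0.14, 0, 0, 0], [0, 0, 0.147, 0, 0, 0], [0, 0, 0.151, 0, 0, 0], [0, 0, 0.151, 0, 0, 0]]

```text
time_s: 7.88
position: [0.4414, -0.292, 0.0523]
tcp_rot: [[1.0, 0.002, -0.0], [0.002, -1.0, 0.001], [-0.0, -0.001, -1.0]]
force: [-0.1, -0.5, 0.3]
opening: 0.661
grasp_force: 30.0
```

Emit:
play_rows:
  motion:
    - [[0, 0, 0.001, 0, 0, 0], [0, 0, 0.002, 0, 0, 0], [0, 0, 0.003, 0, 0, 0], [0, 0, 0.004, 0, 0, 0], [0, 0, 0.004, 0, 0, 0], [0, 0, 0.004, 0, 0, 0], [0, 0, 0.004, 0, 0, 0]]

```text
time_s: 8.47
position: [0.441, -0.293, 0.0488]
tcp_rot: [[1.0, 0.0, 0.0], [0.0, -1.0, -0.0], [0.0, 0.0, -1.0]]
force: [0.2, -0.6, 0.8]
opening: 0.663
grasp_force: 30.0
```

Emit:
play_rows:
  motion:
    - [[0, 0, 0.001, 0, 0, 0], [0, 0, 0.001, 0, 0, 0], [0, 0, 0.001, 0, 0, 0]]

```text
time_s: 8.72
position: [0.441, -0.293, 0.0487]
tcp_rot: [[1.0, 0.0, 0.0], [0.0, -1.0, -0.0], [0.0, 0.0, -1.0]]
force: [-2.1, 0.6, 8.9]
opening: 0.665
grasp_force: 30.0
```

Emit:
play_rows:
  motion:
    - [[0, 0, 0, 0, 0, 0], [0, 0, 0, 0, 0, 0], [0, 0, 0, 0, 0, 0], [0, 0, 0, 0, 0, 0], [0, 0, -0.03, 0, 0, 0], [0, 0, -0.07, 0, 0, 0], [0, 0, -0.11, 0, 0, 0], [0, 0, -0.11, 0, 0, 0]]
  fingers: 0.087

```text
time_s: 9.38
position: [0.4444, -0.296, 0.1639]
tcp_rot: [[1.0, 0.0, 0.01], [0.001, -1.0, -0.01], [0.01, 0.01, -1.0]]
force: [0.2, -0.7, 0.5]
opening: 0.997
grasp_force: 0.0
```

Emit:
play_rows:
  motion:
    - [[0.015, -0.006, -0.03, 0, 0, 7], [0.035, -0.015, -0.04, 0, 0, 14], [0.06, -0.026, -0.04, 0, 0, 21], [0.09, -0.038, -0.04, 0, 0, 28], [0.115, -0.049, -0.04, 0, 0, 35], [0.124, -0.054, -0.04, 0, 0, 42], [0.124, -0.054, -0.04, 0, 0, 45], [0.124, -0.054, -0.04, 0, 0, 45]]

```text
time_s: 10.05
position: [0.5654, -0.238, 0.1965]
tcp_rot: [[0.708, -0.706, -0.001], [-0.706, -0.708, 0.001], [-0.001, 0.0, -1.0]]
force: [-0.2, 0.2, -0.4]
opening: 0.998
grasp_force: 0.0
```

```bash
cat > look.py <<'E'
import sys
from h import *
n,x,y,z,w,out=sys.argv[1],*map(float,sys.argv[2:6]),sys.argv[6]
c=imaging.capture(n); u,v=proj(c,[[x,y,z]])[0].astype(int); w=int(w); print(u,v)
v0,u0=max(v-w,0),max(u-w,0)
cv2.imwrite(out,cv2.resize(c["frame"][v0:v+w,u0:u+w,::-1],None,fx=500/2/w,fy=500/2/w,interpolation=cv2.INTER_CUBIC))
E
python3 look.py scene .48 -.22 .05 60 pics/l1.png; python3 -c "
from rig import bot
s=bot.read_state();print(s['position'],s['tcp_rot'].round(3).tolist(),s['joint_positions'])"
```

```text
364 230
[ 0.56483287 -0.23827391  0.19662679] [[0.709, -0.705, -0.001], [-0.705, -0.709, 0.001], [-0.001, 0.0, -1.0]] [-3.33016303e+01  3.21807816e+01  8.62405977e+01 -6.27380798e-03
  6.16661846e+01  1.01562093e+02]
```

View pics/l1.png

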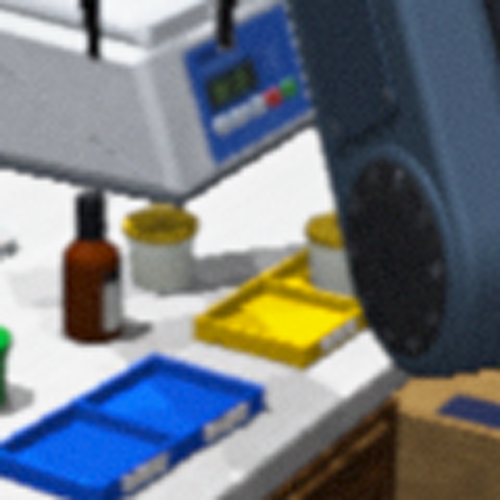

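Cup a stands in the far yellow bay at crop (330,250); cup b (160,245) and the brown bottle (92,280) are undisturbed.

Emit:
play_rows:
  motion:
    - [[0, 0, 0.035, 0, 0, 0], [0, 0, 0.07, 0, 0, 0], [0, 0, 0.105, 0, 0, 0], [0, 0, 0.135, 0, 0, 0], [0, 0, 0.153, 0, 0, 0], [0, 0, 0.153, 0, 0, 0], [0, 0, 0.153, 0, 0, 0], [0, 0, 0.153, 0, 0, 0]]

```text
time_s: 10.77
position: [0.5655, -0.2396, 0.0456]
tcp_rot: [[0.707, -0.707, 0.002], [-0.707, -0.707, -0.001], [0.002, -0.0, -1.0]]
force: [0.9, 0.1, -0.1]
opening: 1.003
grasp_force: 0.0
```

Emit:
play_rows:
  motion:
    - [[0, 0, 0, 0, 0, 0], [0, 0, 0, 0, 0, 0], [0, 0, 0, 0, 0, 0], [0, 0, 0, 0, 0, 0], [0, 0, 0, 0, 0, 0], [0, 0, 0, 0, 0, 0]]
  fingers: 0.04

```text
time_s: 11.27
position: [0.5652, -0.239, 0.0451]
tcp_rot: [[0.707, -0.707, 0.001], [-0.707, -0.707, -0.0], [0.001, -0.0, -1.0]]
force: [-0.8, 0.3, 2.8]
opening: 0.665
grasp_force: 31.4
```

Emit:
play_rows:
  motion:
    - [[0, 0, -0.02, 0, 0, 0], [0, 0, -0.05, 0, 0, 0], [0, 0, -0.09, 0, 0, 0], [0, 0, -0.12, 0, 0, 0], [0, 0, -0.15, 0, 0, 0], [0, 0, -0.15, 0, 0, 0]]

```text
time_s: 11.77
position: [0.5685, -0.2409, 0.2013]
tcp_rot: [[0.707, -0.707, 0.011], [-0.707, -0.708, -0.007], [0.013, -0.003, -1.0]]
force: [1.1, -0.7, 0.2]
opening: 0.665
grasp_force: 31.4
```

Emit:
play_rows:
  motion:
    - [[-0.02, 0.011, 0, 0, 0, 3], [-0.045, 0.025, 0, 0, 0, 6], [-0.07, 0.039, 0, 0, 0, 9], [-0.095, 0.053, 0, 0, 0, 12], [-0.111, 0.0615, 0, 0, 0, 15], [-0.111, 0.0615, 0, 0, 0, 15], [-0.111, 0.0615, 0, 0, 0, 15], [-0.111, 0.0615, 0, 0, 0, 15]]

```text
time_s: 12.43
position: [0.4442, -0.2047, 0.1947]
tcp_rot: [[0.501, -0.866, 0.002], [-0.866, -0.501, -0.001], [0.002, -0.001, -1.0]]
force: [1.0, -0.1, -0.4]
opening: 0.66
grasp_force: 31.4
```

Emit:
play_rows:
  motion:
    - [[0, 0, 0.035, 0, 0, 0], [0, 0, 0.07, 0, 0, 0], [0, 0, 0.1, 0, 0, 0], [0, 0, 0.125, 0, 0, 0], [0, 0, 0.136, 0, 0, 0], [0, 0, 0.141, 0, 0, 0], [0, 0, 0.141, 0, 0, 0], [0, 0, 0.141, 0, 0, 0]]

```text
time_s: 13.1
position: [0.4441, -0.2045, 0.0535]
tcp_rot: [[0.501, -0.866, 0.001], [-0.866, -0.501, -0.001], [0.001, -0.001, -1.0]]
force: [-0.1, -0.8, -0.8]
opening: 0.664
grasp_force: 31.4
```

Emit:
play_rows:
  motion:
    - [[0, 0, 0.001, 0, 0, 0], [0, 0, 0.002, 0, 0, 0], [0, 0, 0.003, 0, 0, 0], [0, 0, 0.004, 0, 0, 0], [0, 0, 0.005, 0, 0, 0], [0, 0, 0.005, 0, 0, 0], [0, 0, 0.005, 0, 0, 0]]

```text
time_s: 13.68
position: [0.4433, -0.2041, 0.049]
tcp_rot: [[0.5, -0.866, 0.001], [-0.866, -0.5, -0.001], [0.001, -0.0, -1.0]]
force: [-0.2, 0.7, 4.3]
opening: 0.662
grasp_force: 31.5
```

Emit:
play_rows:
  motion:
    - [[0, 0, 0, 0, 0, 0], [0, 0, 0, 0, 0, 0], [0, 0, 0, 0, 0, 0], [0, 0, 0, 0, 0, 0], [0, 0, -0.03, 0, 0, 0], [0, 0, -0.07, 0, 0, 0], [0, 0, -0.11, 0, 0, 0], [0, 0, -0.15, 0, 0, 0]]
  fingers: 0.087

```text
time_s: 14.35
position: [0.4423, -0.2034, 0.1996]
tcp_rot: [[0.5, -0.866, -0.002], [-0.866, -0.5, 0.001], [-0.002, 0.001, -1.0]]
force: [1.1, -1.2, -0.4]
opening: 0.992
grasp_force: 0.0
```

Emit:
play_rows:
  motion:
    - [[-0.001, -0.02, -0.01, 0, 0, -7], [-0.002, -0.04, -0.01, 0, 0, -14], [-0.003, -0.06, -0.01, 0, 0, -21], [-0.004, -0.08, -0.01, 0, 0, -28], [-0.005, -0.1, -0.01, 0, 0, -35], [-0.005, -0.12, -0.01, 0, 0, -42], [-0.005, -0.133, -0.01, 0, 0, -49], [-0.005, -0.133, -0.01, 0, 0, -56]]

```text
time_s: 15.02
position: [0.5578, -0.1318, 0.2083]
tcp_rot: [[0.998, -0.061, 0.002], [-0.061, -0.998, 0.0], [0.002, -0.0, -1.0]]
force: [-0.3, -0.3, -0.6]
opening: 1.003
grasp_force: 0.0
```

Emit:
play_rows:
  motion:
    - [[0, 0, 0, 0, 0, -4], [0, 0, 0, 0, 0, -4], [0, 0, 0, 0, 0, -4], [0, 0, 0, 0, 0, -4]]

```text
time_s: 15.35
position: [0.5553, -0.133, 0.2083]
tcp_rot: [[1.0, -0.002, -0.001], [-0.002, -1.0, 0.0], [-0.001, -0.0, -1.0]]
force: [-0.1, 0.6, -0.5]
opening: 1.001
grasp_force: 0.0
```

```bash
python3 look.py scene .48 -.22 .05 50 pics/l2.png
```

```text
364 230
```

View pics/l2.png

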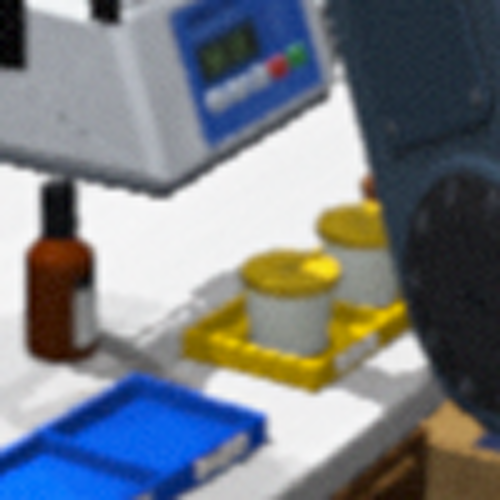

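Both yellow cups stand upright in separate bays (crop (290,300), (360,250)).

Emit:
play_rows:
  motion:
    - [[0, 0, 0.035, 0, 0, 0], [0, 0, 0.07, 0, 0, 0], [0, 0, 0.1, 0, 0, 0], [0, 0, 0.13, 0, 0, 0], [0, 0, 0.148, 0, 0, 0], [0, 0, 0.148, 0, 0, 0], [0, 0, 0.148, 0, 0, 0], [0, 0, 0.148, 0, 0, 0]]

```text
time_s: 16.07
position: [0.5565, -0.1336, 0.0616]
tcp_rot: [[1.0, -0.0, 0.002], [-0.0, -1.0, -0.001], [0.002, 0.001, -1.0]]
force: [0.5, 0.1, 0.4]
opening: 0.995
grasp_force: 0.0
```

Emit:
play_rows:
  motion:
    - [[0, 0, 0, 0, 0, 0], [0, 0, 0, 0, 0, 0], [0, 0, 0, 0, 0, 0], [0, 0, 0, 0, 0, 0], [0, 0, 0, 0, 0, 0], [0, 0, 0, 0, 0, 0], [0, 0, 0, 0, 0, 0]]
  fingers: 0.025

```text
time_s: 16.65
position: [0.5558, -0.1331, 0.0607]
tcp_rot: [[1.0, 0.0, 0.0], [0.0, -1.0, -0.0], [0.0, 0.0, -1.0]]
force: [-0.1, -1.7, 0.4]
opening: 0.554
grasp_force: 0.5
```

Emit:
play_rows:
  motion:
    - [[0, 0, -0.02, 0, 0, 0], [0, 0, -0.05, 0, 0, 0], [0, 0, -0.085, 0, 0, 0], [0, 0, -0.11, 0, 0, 0], [0, 0, -0.12, 0, 0, 0], [0, 0, -0.12, 0, 0, 0]]

```text
time_s: 17.15
position: [0.5571, -0.1336, 0.1829]
tcp_rot: [[1.0, 0.0, 0.005], [0.0, -1.0, -0.002], [0.005, 0.002, -1.0]]
force: [0.9, 0.1, -1.3]
opening: 0.499
grasp_force: 29.9
```

Emit:
play_rows:
  motion:
    - [[-0.02, -0.014, 0, 0, 0, 0], [-0.045, -0.033, 0, 0, 0, 0], [-0.07, -0.051, 0, 0, 0, 0], [-0.095, -0.07, 0, 0, 0, 0], [-0.114, -0.083, 0, 0, 0, 0], [-0.114, -0.083, 0, 0, 0, 0], [-0.114, -0.083, 0, 0, 0, 0], [-0.114, -0.083, 0, 0, 0, 0]]

```text
time_s: 17.82
position: [0.4421, -0.0503, 0.1797]
tcp_rot: [[1.0, 0.0, -0.0], [0.0, -1.0, 0.0], [-0.0, -0.0, -1.0]]
force: [0.0, 0.1, -0.7]
opening: 0.502
grasp_force: 29.9
```

The fingers were still closing when the lift began, so I check how the bottle hangs.

```bash
cat > fit.py <<'E'
import sys
from h import *
name,shape=sys.argv[1],{"BR":BR,"WH":WH,"CUP":CUP}[sys.argv[2]]; x0=np.array([float(v) for v in sys.argv[3:6]])
c=imaging.capture("scene"); s0=proj(c,[x0+[0,0,.05]])[0]
for r in finder.outline_of("scene",name):
    m=r["pixels"]; u=np.argwhere(m)[:,::-1]
    print(name,round(r["confidence"],2),u.mean(0).round(1),"rows",u[:,1].min(),u[:,1].max(),"expected",np.round(s0,1))
    if np.linalg.norm(u.mean(0)-s0)>25: continue
    f=lambda z:1-(lambda a:np.minimum(a,m).sum()/np.maximum(a,m).sum())(mask(c,[x0[0],x0[1],z],shape))
    zs=np.arange(x0[2]-.03,x0[2]+.03,.001); k=[f(z) for z in zs]; print("z",zs[np.argmin(k)].round(4),min(k))
u,v=s0.astype(int); cv2.imwrite("pics/fit_%s.png"%sys.argv[6],cv2.resize(c["frame"][v-40:v+40,u-50:u+50,::-1],None,fx=5,fy=5,interpolation=cv2.INTER_CUBIC))
E
python3 fit.py brown_bottle BR .4421 -.0503 .119 1
```

```text
brown_bottle 0.64 [344.3 219.1] rows 195 234 expected [344.9 212.3]
z 0.109 0.386142857142857
```

View pics/fit_1.png

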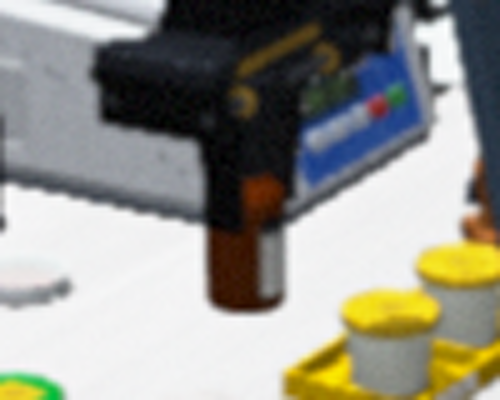

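Bottle hangs upright in the jaws; its bottom edge shows at about (343,234). I convert that to a height.

Run:
```python
from h import *
c=imaging.capture("scene")
for z in np.arange(.1,.13,.004): print(round(z,3),proj(c,ring(.4421,-.0503,z,.022))[:,1].max().round(1))
print("rest check bottom of standing", bot.read_state()["position"])
```

```text
0.1 239.6
0.104 238.2
0.108 236.8
0.112 235.4
0.116 234.0
0.12 232.6
0.124 231.2
0.128 229.8
rest check bottom of standing [ 0.44277447 -0.05080837  0.18015422]
```

Emit:
play_rows:
  motion:
    - [[0, 0, 0.03, 0, 0, 0], [0, 0, 0.06, 0, 0, 0], [0, 0, 0.085, 0, 0, 0], [0, 0, 0.097, 0, 0, 0], [0, 0, 0.102, 0, 0, 0], [0, 0, 0.104, 0, 0, 0], [0, 0, 0.104, 0, 0, 0], [0, 0, 0.104, 0, 0, 0]]

```text
time_s: 18.63
position: [0.4425, -0.0504, 0.0771]
tcp_rot: [[1.0, 0.0, 0.002], [0.0, -1.0, -0.001], [0.002, 0.001, -1.0]]
force: [0.1, 0.0, -2.3]
opening: 0.499
grasp_force: 29.9
```

Emit:
play_rows:
  motion:
    - [[0, 0, 0.001, 0, 0, 0], [0, 0, 0.002, 0, 0, 0], [0, 0, 0.003, 0, 0, 0], [0, 0, 0.004, 0, 0, 0], [0, 0, 0.004, 0, 0, 0], [0, 0, 0.004, 0, 0, 0]]

```text
time_s: 19.13
position: [0.4417, -0.05, 0.0726]
tcp_rot: [[1.0, 0.0, 0.0], [0.0, -1.0, -0.0], [0.0, 0.0, -1.0]]
force: [0.7, 0.0, -1.5]
opening: 0.499
grasp_force: 29.9
```

Emit:
play_rows:
  motion:
    - [[0, 0, 0.001, 0, 0, 0], [0, 0, 0.002, 0, 0, 0], [0, 0, 0.002, 0, 0, 0], [0, 0, 0.002, 0, 0, 0]]

```text
time_s: 19.47
position: [0.4423, -0.0506, 0.0719]
tcp_rot: [[1.0, 0.001, 0.002], [0.001, -1.0, -0.001], [0.002, 0.001, -1.0]]
force: [-2.5, -1.6, 12.3]
opening: 0.502
grasp_force: 29.9
```

Emit:
play_rows:
  motion:
    - [[0, 0, 0, 0, 0, 0], [0, 0, 0, 0, 0, 0], [0, 0, 0, 0, 0, 0], [0, 0, 0, 0, 0, 0], [0, 0, -0.03, 0, 0, 0], [0, 0, -0.07, 0, 0, 0], [0, 0, -0.11, 0, 0, 0], [0, 0, -0.14, 0, 0, 0]]
  fingers: 0.087

```text
time_s: 20.13
position: [0.4419, -0.05, 0.2127]
tcp_rot: [[1.0, 0.0, 0.001], [0.0, -1.0, -0.0], [0.001, 0.0, -1.0]]
force: [0.5, -0.7, -0.6]
opening: 0.971
grasp_force: 0.0
```

Emit:
play_rows:
  motion:
    - [[0.016, -0.036, 0, 0, 0, 0], [0.032, -0.072, 0, 0, 0, 0], [0.048, -0.108, 0, 0, 0, 0], [0.065, -0.144, 0, 0, 0, 0], [0.081, -0.18, 0, 0, 0, 0], [0.097, -0.216, 0, 0, 0, 0], [0.113, -0.252, 0, 0, 0, 0], [0.125, -0.28, 0, 0, 0, 0]]

```text
time_s: 20.8
position: [0.5671, 0.233, 0.21]
tcp_rot: [[1.0, 0.002, 0.0], [0.002, -1.0, 0.001], [0.0, -0.001, -1.0]]
force: [0.8, -0.5, 0.7]
opening: 1.0
grasp_force: 0.0
```

Emit:
play_rows:
  motion:
    - [[0.008, -0.013, 0, 0, 0, 0], [0.008, -0.013, 0, 0, 0, 0], [0.008, -0.013, 0, 0, 0, 0], [0.008, -0.013, 0, 0, 0, 0]]

```text
time_s: 21.13
position: [0.5735, 0.2422, 0.2098]
tcp_rot: [[1.0, 0.0, -0.002], [0.0, -1.0, -0.001], [-0.002, 0.001, -1.0]]
force: [-0.2, -1.1, 0.0]
opening: 0.997
grasp_force: 0.0
```

```bash
python3 look.py scene .50 .10 .05 75 pics/l3.png
```

```text
295 269
```

View pics/l3.png

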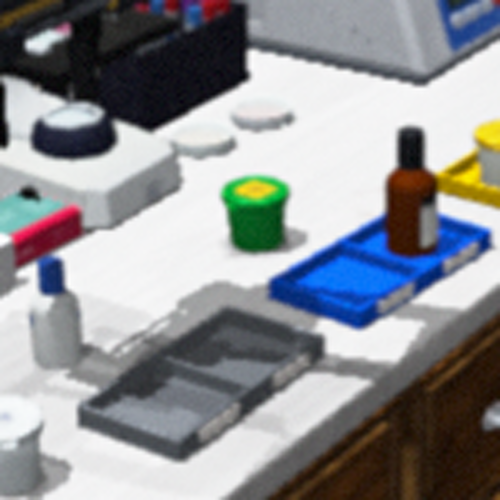

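Brown bottle stands in the far blue bay (crop (411,195)); white bottle at crop (55,315).

Emit:
play_rows:
  motion:
    - [[0, 0, 0.035, 0, 0, 0], [0, 0, 0.07, 0, 0, 0], [0, 0, 0.105, 0, 0, 0], [0, 0, 0.135, 0, 0, 0], [0, 0, 0.155, 0, 0, 0], [0, 0, 0.166, 0, 0, 0], [0, 0, 0.166, 0, 0, 0], [0, 0, 0.166, 0, 0, 0]]

```text
time_s: 21.85
position: [0.5748, 0.2422, 0.0449]
tcp_rot: [[1.0, -0.001, -0.0], [-0.001, -1.0, -0.0], [-0.0, 0.0, -1.0]]
force: [-0.3, 0.1, 0.6]
opening: 0.998
grasp_force: 0.0
```

Emit:
play_rows:
  motion:
    - [[0, 0, 0, 0, 0, 0], [0, 0, 0, 0, 0, 0], [0, 0, 0, 0, 0, 0], [0, 0, 0, 0, 0, 0], [0, 0, 0, 0, 0, 0], [0, 0, 0, 0, 0, 0], [0, 0, 0, 0, 0, 0], [0, 0, 0, 0, 0, 0]]
  fingers: 0.02

```text
time_s: 22.52
position: [0.5745, 0.243, 0.0446]
tcp_rot: [[1.0, 0.0, -0.0], [0.0, -1.0, 0.0], [-0.0, -0.0, -1.0]]
force: [-0.5, 0.0, -0.1]
opening: 0.479
grasp_force: 0.0
```

Emit:
play_rows:
  motion:
    - [[0, 0, 0, 0, 0, 0], [0, 0, 0, 0, 0, 0], [0, 0, 0, 0, 0, 0], [0, 0, 0, 0, 0, 0]]

```text
time_s: 22.85
position: [0.5745, 0.243, 0.0445]
tcp_rot: [[1.0, 0.0, -0.0], [0.0, -1.0, -0.0], [-0.0, 0.0, -1.0]]
force: [0.1, 0.9, 0.4]
opening: 0.425
grasp_force: 30.0
```

Emit:
play_rows:
  motion:
    - [[0, 0, -0.02, 0, 0, 0], [0, 0, -0.05, 0, 0, 0], [0, 0, -0.085, 0, 0, 0], [0, 0, -0.12, 0, 0, 0], [-0.015, 0.024, -0.14, 0, 0, 0], [-0.03, 0.048, -0.14, 0, 0, 0], [-0.047, 0.076, -0.14, 0, 0, 0], [-0.047, 0.076, -0.14, 0, 0, 0]]

```text
time_s: 23.52
position: [0.523, 0.1635, 0.1844]
tcp_rot: [[1.0, -0.002, -0.006], [-0.002, -1.0, -0.002], [-0.006, 0.003, -1.0]]
force: [-0.9, 0.1, -0.7]
opening: 0.432
grasp_force: 30.0
```

Emit:
play_rows:
  motion:
    - [[-0.01, 0.016, 0, 0, 0, -7], [-0.02, 0.032, 0, 0, 0, -14], [-0.03, 0.048, 0, 0, 0, -21], [-0.04, 0.065, 0, 0, 0, -28], [-0.05, 0.081, 0, 0, 0, -35], [-0.06, 0.097, 0, 0, 0, -42], [-0.07, 0.113, 0, 0, 0, -49], [-0.079, 0.129, 0, 0, 0, -55]]

```text
time_s: 24.18
position: [0.448, 0.0375, 0.1844]
tcp_rot: [[0.569, 0.823, -0.0], [0.823, -0.569, 0.0], [-0.0, -0.0, -1.0]]
force: [-0.2, 0.5, -0.3]
opening: 0.434
grasp_force: 30.0
```

Emit:
play_rows:
  motion:
    - [[0, 0, 0, 0, 0, -5], [0, 0, 0, 0, 0, -5], [0, 0, 0, 0, 0, -5], [0, 0, 0, 0, 0, -5]]

```text
time_s: 24.52
position: [0.4491, 0.0382, 0.1845]
tcp_rot: [[0.501, 0.865, 0.0], [0.865, -0.501, 0.0], [0.0, 0.0, -1.0]]
force: [-0.5, 0.1, -0.5]
opening: 0.429
grasp_force: 30.0
```

Target contact at TCP z ≈ 0.0485.

Emit:
play_rows:
  motion:
    - [[0, 0, 0.03, 0, 0, 0], [0, 0, 0.06, 0, 0, 0], [0, 0, 0.09, 0, 0, 0], [0, 0, 0.115, 0, 0, 0], [0, 0, 0.126, 0, 0, 0], [0, 0, 0.131, 0, 0, 0], [0, 0, 0.131, 0, 0, 0], [0, 0, 0.131, 0, 0, 0]]

```text
time_s: 25.18
position: [0.4492, 0.0382, 0.0537]
tcp_rot: [[0.5, 0.866, 0.001], [0.866, -0.5, -0.0], [0.0, 0.001, -1.0]]
force: [0.4, -0.3, -0.0]
opening: 0.431
grasp_force: 30.0
```

Emit:
play_rows:
  motion:
    - [[0, 0, 0.001, 0, 0, 0], [0, 0, 0.002, 0, 0, 0], [0, 0, 0.003, 0, 0, 0], [0, 0, 0.004, 0, 0, 0], [0, 0, 0.005, 0, 0, 0], [0, 0, 0.005, 0, 0, 0], [0, 0, 0.005, 0, 0, 0]]

```text
time_s: 25.77
position: [0.4486, 0.0379, 0.0486]
tcp_rot: [[0.5, 0.866, 0.0], [0.866, -0.5, -0.0], [0.0, 0.0, -1.0]]
force: [-0.7, 0.9, -0.4]
opening: 0.427
grasp_force: 30.0
```

Emit:
play_rows:
  motion:
    - [[0, 0, 0.001, 0, 0, 0], [0, 0, 0.0015, 0, 0, 0], [0, 0, 0.0015, 0, 0, 0]]

```text
time_s: 26.02
position: [0.4487, 0.0379, 0.0484]
tcp_rot: [[0.5, 0.866, 0.001], [0.866, -0.5, -0.0], [0.0, 0.001, -1.0]]
force: [-1.9, 0.6, 14.0]
opening: 0.431
grasp_force: 30.0
```

Emit:
play_rows:
  motion:
    - [[0, 0, 0, 0, 0, 0], [0, 0, 0, 0, 0, 0], [0, 0, 0, 0, 0, 0], [0, 0, 0, 0, 0, 0], [0, 0, -0.03, 0, 0, 0], [0, 0, -0.07, 0, 0, 0], [0, 0, -0.11, 0, 0, 0], [0, 0, -0.15, 0, 0, 0]]
  fingers: 0.087

```text
time_s: 26.68
position: [0.4478, 0.0381, 0.1981]
tcp_rot: [[0.5, 0.866, -0.002], [0.866, -0.5, 0.0], [-0.001, -0.002, -1.0]]
force: [1.3, -0.9, -1.2]
opening: 0.94
grasp_force: 0.0
```

Emit:
play_rows:
  motion:
    - [[-0.029, 0.021, -0.01, 0, 0, 7], [-0.058, 0.041, -0.01, 0, 0, 14], [-0.087, 0.062, -0.01, 0, 0, 21], [-0.116, 0.083, -0.01, 0, 0, 28], [-0.145, 0.104, -0.01, 0, 0, 35], [-0.174, 0.125, -0.01, 0, 0, 42], [-0.202, 0.145, -0.01, 0, 0, 49], [-0.23, 0.165, -0.01, 0, 0, 56]]

```text
time_s: 27.35
position: [0.4761, -0.2454, 0.2066]
tcp_rot: [[0.998, 0.063, -0.001], [0.063, -0.998, 0.001], [-0.001, -0.001, -1.0]]
force: [0.8, 0.2, -0.3]
opening: 0.999
grasp_force: 0.0
```

Emit:
play_rows:
  motion:
    - [[0, 0, 0, 0, 0, 4], [0, 0, 0, 0, 0, 4], [0, 0, 0, 0, 0, 4]]

```text
time_s: 27.6
position: [0.4758, -0.2433, 0.2063]
tcp_rot: [[1.0, 0.001, -0.002], [0.001, -1.0, 0.002], [-0.002, -0.002, -1.0]]
force: [0.2, 0.2, 0.4]
opening: 0.996
grasp_force: 0.0
```

```bash
python3 look.py scene .46 -.12 .05 60 pics/l4.png; python3 fit.py white_bottle WH .448 .038 .004 w; python3 fit.py brown_bottle BR .4415 -.05 .004 b;python3 -c "
from rig import bot
s=bot.read_state();print(s['position'],s['tcp_rot'].round(3).tolist())"
```

```text
352 243
white_bottle 0.92 [324.  268.3] rows 251 282 expected [325.4 263.5]
z 0.005 0.2746391334128212
white_bottle 0.44 [333.9 275.8] rows 259 291 expected [325.4 263.5]
z -0.021 0.8835924995495066
brown_bottle 0.79 [343.3 252.5] rows 232 270 expected [345.3 252. ]
z 0.008 0.2984241010982398
[ 0.47644896 -0.24248276  0.20702969] [[1.0, 0.003, -0.0], [0.003, -1.0, 0.0], [-0.0, -0.0, -1.0]]
```

View pics/l4.png

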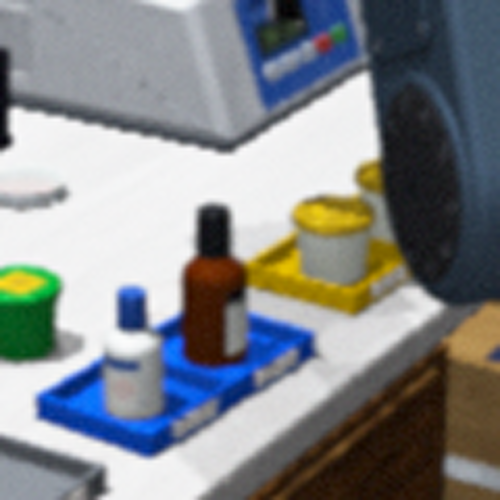

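White and brown bottles stand upright in separate blue bays (crop (133,365) and (215,295)). On to the stamp.

Emit:
play_rows:
  motion:
    - [[0.004, 0.036, 0, 0, 0, 0], [0.008, 0.072, 0, 0, 0, 0], [0.012, 0.108, 0, 0, 0, 0], [0.016, 0.144, 0, 0, 0, 0], [0.02, 0.175, 0, 0, 0, 0], [0.02, 0.188, 0, 0, 0, 0], [0.02, 0.188, 0, 0, 0, 0], [0.02, 0.188, 0, 0, 0, 0]]

```text
time_s: 28.52
position: [0.4962, -0.4304, 0.2065]
tcp_rot: [[1.0, 0.0, -0.001], [0.0, -1.0, 0.002], [-0.001, -0.002, -1.0]]
force: [0.2, 0.2, 0.3]
opening: 0.999
grasp_force: 0.0
```

Emit:
play_rows:
  motion:
    - [[0, 0, 0.035, 0, 0, 0], [0, 0, 0.07, 0, 0, 0], [0, 0, 0.1, 0, 0, 0], [0, 0, 0.13, 0, 0, 0], [0, 0, 0.148, 0, 0, 0], [0, 0, 0.154, 0, 0, 0], [0, 0, 0.154, 0, 0, 0], [0, 0, 0.154, 0, 0, 0]]

```text
time_s: 29.18
position: [0.4972, -0.4307, 0.054]
tcp_rot: [[1.0, 0.002, 0.0], [0.002, -1.0, -0.0], [0.0, 0.0, -1.0]]
force: [-0.0, -0.4, -0.4]
opening: 1.0
grasp_force: 0.0
```

Emit:
play_rows:
  motion:
    - [[0, 0, 0, 0, 0, 0], [0, 0, 0, 0, 0, 0], [0, 0, 0, 0, 0, 0], [0, 0, 0, 0, 0, 0], [0, 0, 0, 0, 0, 0], [0, 0, 0, 0, 0, 0], [0, 0, 0, 0, 0, 0], [0, 0, 0, 0, 0, 0]]
  fingers: 0.008

```text
time_s: 29.85
position: [0.4966, -0.4318, 0.053]
tcp_rot: [[1.0, 0.0, -0.0], [0.0, -1.0, 0.0], [-0.0, -0.0, -1.0]]
force: [-1.0, 0.1, 0.6]
opening: 0.476
grasp_force: 0.0
```

Emit:
play_rows:
  motion:
    - [[0, 0, 0, 0, 0, 0], [0, 0, 0, 0, 0, 0], [0, 0, 0, 0, 0, 0], [0, 0, 0, 0, 0, 0], [0, 0, 0, 0, 0, 0], [0, 0, 0, 0, 0, 0], [0, 0, 0, 0, 0, 0], [0, 0, 0, 0, 0, 0]]

```text
time_s: 30.52
position: [0.4966, -0.4317, 0.0531]
tcp_rot: [[1.0, 0.0, 0.0], [0.0, -1.0, -0.0], [0.0, 0.0, -1.0]]
force: [0.1, -0.4, -0.2]
opening: 0.256
grasp_force: 29.7
```

Emit:
play_rows:
  motion:
    - [[0, 0, -0.02, 0, 0, 0], [0, 0, -0.05, 0, 0, 0], [0, 0, -0.085, 0, 0, 0], [0, 0, -0.12, 0, 0, 0], [0, 0, -0.15, 0, 0, 0], [-0.015, -0.02, -0.16, 0, 0, 0], [-0.03, -0.05, -0.16, 0, 0, 0], [-0.045, -0.08, -0.16, 0, 0, 0]]

```text
time_s: 31.18
position: [0.4514, -0.3518, 0.2143]
tcp_rot: [[1.0, -0.001, 0.002], [-0.001, -1.0, -0.002], [0.002, 0.002, -1.0]]
force: [0.0, -0.1, -0.4]
opening: 0.257
grasp_force: 29.8
```

Emit:
play_rows:
  motion:
    - [[0, -0.034, 0, 0, 0, 0], [0, -0.068, 0, 0, 0, 0], [0, -0.102, 0, 0, 0, 0], [0, -0.136, 0, 0, 0, 0], [0, -0.17, 0, 0, 0, 0], [0, -0.204, 0, 0, 0, 0], [0, -0.238, 0, 0, 0, 0], [0, -0.272, 0, 0, 0, 0]]

```text
time_s: 31.85
position: [0.4511, -0.0781, 0.2132]
tcp_rot: [[1.0, -0.0, 0.0], [-0.0, -1.0, 0.0], [0.0, -0.0, -1.0]]
force: [0.9, 0.2, -0.8]
opening: 0.262
grasp_force: 29.8
```

Emit:
play_rows:
  motion:
    - [[0, -0.034, 0, 0, 0, 0], [0, -0.068, 0, 0, 0, 0], [0, -0.102, 0, 0, 0, 0], [0, -0.136, 0, 0, 0, 0], [0, -0.17, 0, 0, 0, 0], [0, -0.204, 0, 0, 0, 0], [0, -0.235, 0, 0, 0, 0], [0, -0.25, 0, 0, 0, 0]]

```text
time_s: 32.52
position: [0.4508, 0.1735, 0.2132]
tcp_rot: [[1.0, 0.003, 0.0], [0.003, -1.0, 0.001], [0.0, -0.001, -1.0]]
force: [0.2, -0.7, -0.3]
opening: 0.258
grasp_force: 29.8
```

Emit:
play_rows:
  motion:
    - [[0, -0.007, 0, 0, 0, 0], [0, -0.007, 0, 0, 0, 0], [0, -0.007, 0, 0, 0, 0], [0, -0.007, 0, 0, 0, 0]]

```text
time_s: 32.85
position: [0.4515, 0.1763, 0.213]
tcp_rot: [[1.0, -0.001, -0.0], [-0.001, -1.0, -0.0], [-0.0, 0.0, -1.0]]
force: [-0.3, -0.4, -0.4]
opening: 0.261
grasp_force: 29.8
```

```bash
python3 look.py scene .45 .177 .12 50 pics/l5.png; python3 -c "
from rig import bot
s=bot.read_state();print(s['position'],s['opening'])"
```

```text
292 259
[0.45152358 0.17611242 0.21299719] 0.2557897943719083
```

View pics/l5.png

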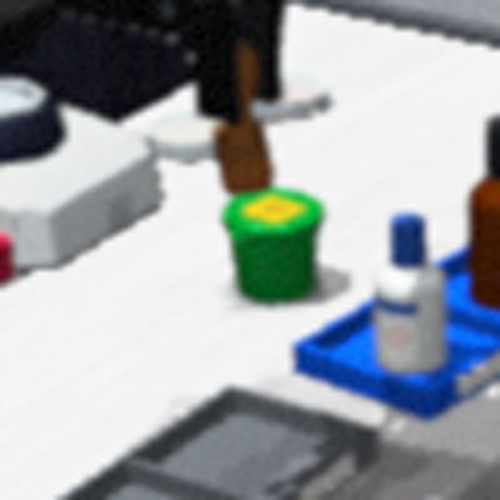

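The stamp (crop (243,155)) seems tilted in the jaws; I look closer.

```bash
python3 look.py scene .45 .177 .19 22 pics/l6.png
python3 - <<'E'
from h import *
c=imaging.capture("scene")
for z in(.16,.177,.21,.227): print(z,proj(c,[[.4515,.176,z]])[0])
u,v=proj(c,[[.45,.177,.19]])[0].astype(int);print("crop origin",u-22,v-22,"scale",500/44)
for a in(45,-45):
    d=np.array([np.cos(np.radians(a)),np.sin(np.radians(a))]);e=np.array([-d[1],d[0]])
    print(a,[ (proj(c,[[*(np.array([.4515,.176])+s*.025*d+t*.013*e),z]])[0]-[u-22,v-22]).__mul__(500/44).round().tolist() for z in(.16,.177) for s in(1,-1) for t in(1,-1)])
E
```

```text
291 232
0.16 [291.35682521 244.28951039]
0.177 [291.06875886 237.70066668]
0.21 [290.50463747 224.73347107]
0.227 [290.21154141 217.96212725]
crop origin 269 210 scale 11.363636363636363
45 [[144.0, 426.0], [127.0, 377.0], [383.0, 403.0], [362.0, 354.0], [140.0, 351.0], [123.0, 302.0], [380.0, 327.0], [359.0, 280.0]]
-45 [[176.0, 349.0], [297.0, 338.0], [210.0, 444.0], [335.0, 431.0], [172.0, 275.0], [294.0, 264.0], [206.0, 368.0], [332.0, 355.0]]
```

View pics/l6.png

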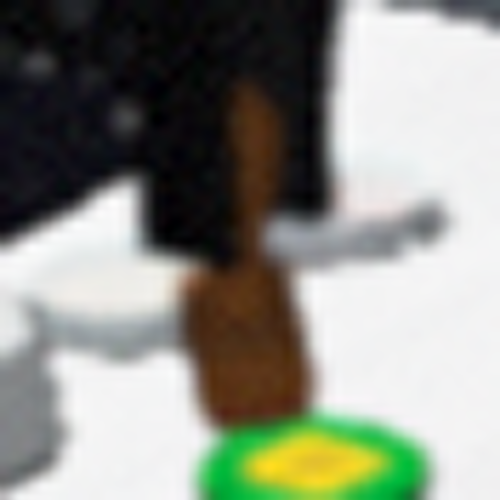

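The observed block outline (x 185–310, y 260–425) matches the upright prediction at −45° yaw (172–335, 264–444), so it is upright; lower it.

Emit:
play_rows:
  motion:
    - [[0, 0, 0.03, 0, 0, 0], [0, 0, 0.065, 0, 0, 0], [0, 0, 0.1, 0, 0, 0], [0, 0, 0.13, 0, 0, 0], [0, 0, 0.145, 0, 0, 0], [0, 0, 0.15, 0, 0, 0], [0, 0, 0.15, 0, 0, 0], [0, 0, 0.15, 0, 0, 0]]

```text
time_s: 33.67
position: [0.4522, 0.1769, 0.0635]
tcp_rot: [[1.0, -0.001, 0.001], [-0.001, -1.0, 0.0], [0.001, -0.0, -1.0]]
force: [0.1, -0.1, -0.3]
opening: 0.255
grasp_force: 29.8
```

Emit:
play_rows:
  motion:
    - [[0, 0, 0.001, 0, 0, 0], [0, 0, 0.002, 0, 0, 0], [0, 0, 0.003, 0, 0, 0], [0, 0, 0.004, 0, 0, 0], [0, 0, 0.005, 0, 0, 0], [0, 0, 0.0055, 0, 0, 0], [0, 0, 0.0055, 0, 0, 0], [0, 0, 0.0055, 0, 0, 0]]

```text
time_s: 34.33
position: [0.4514, 0.1773, 0.0575]
tcp_rot: [[1.0, 0.0, -0.0], [0.0, -1.0, -0.0], [-0.0, 0.0, -1.0]]
force: [-0.2, -0.6, -0.7]
opening: 0.256
grasp_force: 29.8
```

Emit:
play_rows:
  motion:
    - [[0, 0, 0.0005, 0, 0, 0], [0, 0, 0.001, 0, 0, 0], [0, 0, 0.001, 0, 0, 0], [0, 0, 0.001, 0, 0, 0]]

```text
time_s: 34.67
position: [0.4517, 0.1772, 0.0569]
tcp_rot: [[1.0, 0.0, 0.001], [0.0, -1.0, 0.0], [0.001, -0.0, -1.0]]
force: [-0.9, -0.1, 3.9]
opening: 0.261
grasp_force: 29.5
```

Emit:
play_rows:
  motion:
    - [[0, 0, 0, 0, 0, 0], [0, 0, 0, 0, 0, 0], [0, 0, 0, 0, 0, 0], [0, 0, 0, 0, 0, 0], [0, 0, 0, 0, 0, 0], [0, 0, -0.03, 0, 0, 0], [0, 0, -0.07, 0, 0, 0], [0, 0, -0.11, 0, 0, 0]]
  fingers: 0.087

```text
time_s: 35.33
position: [0.4503, 0.177, 0.1666]
tcp_rot: [[1.0, 0.0, -0.004], [0.0, -1.0, -0.001], [-0.004, 0.001, -1.0]]
force: [1.7, 0.2, -0.1]
opening: 0.781
grasp_force: 0.0
```

Emit:
play_rows:
  motion:
    - [[0, 0, -0.03, 0, 0, 0], [0, 0, -0.07, 0, 0, 0], [0, 0, -0.11, 0, 0, 0], [0, 0, -0.14, 0, 0, 0], [-0.02, 0.025, -0.14, 0, 0, 0], [-0.02, 0.06, -0.14, 0, 0, 0], [-0.02, 0.1, -0.14, 0, 0, 0], [-0.02, 0.12, -0.14, 0, 0, 0]]

```text
time_s: 36.0
position: [0.4309, 0.0548, 0.3068]
tcp_rot: [[1.0, -0.0, 0.001], [-0.0, -1.0, -0.002], [0.001, 0.002, -1.0]]
force: [-0.2, 0.4, 0.4]
opening: 0.999
grasp_force: 0.0
```

Emit:
play_rows:
  motion:
    - [[0, 0.03, 0, 0, 0, 0], [0, 0.06, 0, 0, 0, 0], [0, 0.09, 0, 0, 0, 0], [0, 0.12, 0, 0, 0, 0], [0, 0.16, 0, 0, 0, 0], [0, 0.2, 0, 0, 0, 0], [0, 0.24, 0, 0, 0, 0], [0, 0.24, 0, 0, 0, 0]]

```text
time_s: 36.67
position: [0.4325, -0.1899, 0.3067]
tcp_rot: [[1.0, -0.006, 0.002], [-0.006, -1.0, -0.005], [0.002, 0.005, -1.0]]
force: [0.2, 1.2, 0.1]
opening: 0.998
grasp_force: 0.0
```

Run:
```python
from h import *
S=imaging.capture("scene")["frame"][205:345,195:395]; T=imaging.capture("top")["frame"][185:290,120:450]
a=cv2.resize(S,(480,336),interpolation=cv2.INTER_CUBIC); b=cv2.resize(T,(792,252),interpolation=cv2.INTER_CUBIC)
a=cv2.copyMakeBorder(a,0,0,0,312,cv2.BORDER_CONSTANT)
cv2.imwrite("pics/final.png",np.vstack([a,b])[:,:,::-1])
```

```text
(no output)
```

View pics/final.png

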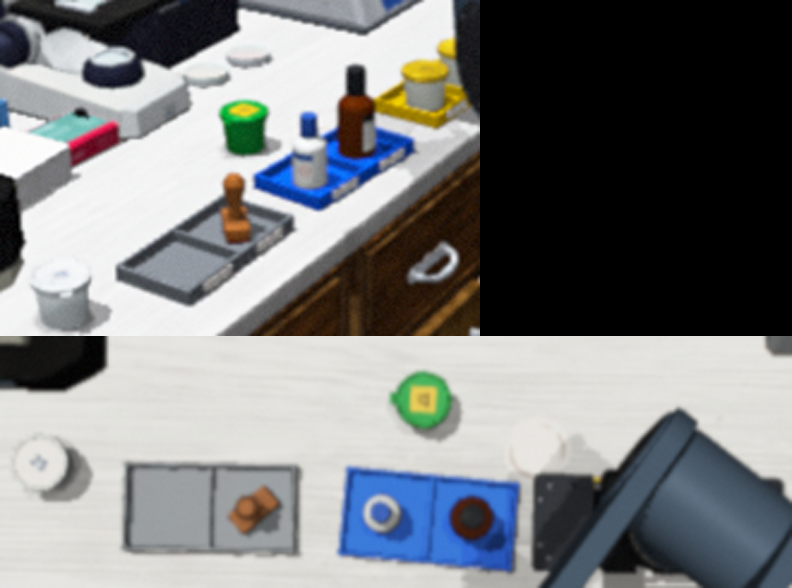

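The stamp stands in the right grey bay (lower panel (252,508)), the bottles in the two blue bays (380,512) and (472,517), and the cups in the yellow bays. White and green cups are untouched, and the gripper is clear. Handing in.

```bash
python3 -c "
from rig import bot
print(bot.hand_in())"
```

```text
the job is handed in; nothing more can be done
None
```

All five items stand upright, one to a bay, in their trays; the white-lidded cup was left where it stood, and the job was handed in at about 37 s of robot time.

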